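Clip the cover back on the drip tray and lean the boards on it to dry

ROBOT

A 6-joint arm with a two-finger parallel gripper is mounted at the origin on the work surface. World frame = base frame: x ahead of the robot, y to its left, z up, the work surface at z = 0. Lengths are in m, angles in rad, forces in N, time in s.
With the tool pointing down it reaches from about 0.225 to 0.725 m from the base axis. Payload 3.1 kg.
Tool frame: the origin (TCP) lies at the very end of the fingers, on their centre line; the grasp point (between the pads) lies 19 mm behind it (grip_point_offset is the distance from the TCP to the grasp point, in m); z points along the fingers, y is the direction in which the jaws open and shut (so a half turn about z gives the same grasp; the last joint's range is limited). The gripper opens to 85 mm and grips with 20 to 120 N. Pads are 22 mm wide; open, the fingers measure 114 mm over their backs; the gripper's body (76 mm by 85 mm) begins 54 mm behind the grasp point. The pads swing forward as they close: fully open they stand 13 mm farther back than shut.
Start: joints at [1.214, 0.048, 0.099, 1.622, 0, 1.443], TCP at [0.119, 0.511, 0.231] pointing down, gripper open.
Joint ranges: [-2.91, 2.91], [-0.99, 1.94], [-1.21, 1.42], [-2.12, 2.29], [-1.49, 1.47], [-3.14, 3.14]. Speed limits (rad/s): [2.79, 2.79, 3.14, 3.14, 3.14, 3.14].

INTERFACE

Orientations are given as a unit quaternion [x, y, z, w].
In Python, from station import * gives the robot as it stands.
- The arm moves only by the tool play_rows, never from a script. Its argument "plan" is one flat list of numbers, 5 for each row, row after row: the gripper's target within -1 to 1 (fully open at 1, half-way at 0, shut at -1), then the shift along the world's x, y, z in units of 30 mm (1.0 is 30 mm), then the turn about the world's z in units of 6 degrees (1.0 is 6 degrees). A call has 1 to 8 rows; each row is the pose to reach, as a shift and turn from the pose commanded when the call began; what a row does not reach only later rows make up. A row lasts 1/8 s, in which the tool goes at most 62.5 mm and 10.7 degrees, less where a joint would pass 70% of its speed; a pose out of reach is approached as far as the arm can. A call with a gripper value outside its range is refused whole. The fingers move at their own pace and stop on an object; the grip force is fixed at half the most. Time passes only in rows, so rows that repeat a pose let the fingers close. It gives the time, the measured TCP pose, the force and the opening at its end, in the units of the state.
- read_state(): the state, without advancing time (a new reading comes with each control period).
- capture(name): name is "side" or "top"; returns a dict with "image" (384x512x3 uint8, red, green, blue), "mtx" (3x3 intrinsics, pixels), "world_from_camera" (4x4, takes a point from camera to world coordinates). Camera axes: x right, y down, z forward; pixel columns grow to the right and rows downward; lengths in m; the calibration is good to about 2 mm. A picture is of the moment at which its call begins. There is no depth.
- job_done(): hands the job in, once; it reports no verdict.
Trained networks look in the newest picture that a camera, given by its name, has taken for a name from the list of things; names that differ only in an ending like _2 or _b are one class to them, and where a whole thing is asked for, a point or a joint stands for the part that bears it (a point fixed in the world has none). Each returns a list of dicts, best first, with "p" (0 to 1); they miss things now and then, are a little off and sometimes report something else, mostly with a low value. They report only what shows in the picture. A call takes as long as a camera call.
- search_frame(camera, thing): "centre" ([x, y, z] in m, in the coordinates of the camera as it stood for that picture, good to about 4 mm: the middle of the surface that is visible of it).
- silhouettes(camera, thing): "region" (384x512 bool, what is visible of it).
The state is a dict: "t": time; "joint_positions": joint angles; "joint_velocities": joint speeds; "joint_efforts": joint torques, N m; "position": TCP position; "tool_rot": TCP orientation; "contact_force": force on the tool from outside, world axes, zero at the start; "moment": the same for the moment, N m; "width": finger opening in m.
Only numpy, scipy, OpenCV 4.12 (cv2) and the standard library are available. Lean on these libraries where they do the work, as an engineer would, in place of code of your own. Each camera call takes 0.05 s, during which the arm holds its last target. There are 200 camera calls.

TASK

Put the white slatted cover back on the drip tray and press it down corner by corner until all four clips have snapped over it. Then take every wooden board out of the blue rack and stand it on its short end on the clipped-on cover, leaning back against the tray's steel rail so that it stays by itself. Do not drop a board flat, and leave the plates, the cup and the soap bottle where they are.

Things in the scene. Friction and masses are not known exactly. Their poses are not given: they have to be found in the camera images.
- tray: Grey fixed tray, 290 mm along its own y, 150 mm along x, with a steel rail along y on its -x side (the robot's side). Origin: centre of its footprint, on the counter; z up. The cover goes in level between the walls, long side along tray y, either way round, with 4 mm play to the walls each way along x and 2 mm along y; wall tops flare outwards, up to 60 mm (long sides) and 78 mm (ends) above the counter.
- seat (a point): On the tray's axis, 30 mm above the counter: where the cover's origin lies when clipped home (top face then 35 mm above the counter). Axes as the tray's.
- clip (a point): Nose of one of four like white spring clips, at tray x = +-45, y = +-115 mm, 39 mm above the counter (this one: +45, +115). The noses reach 5.5 mm over the cover's two ends. An unclipped cover laid in rests on them, underside about 48 mm above the counter; pressed with about 8 to 15 N near a corner, that corner snaps under its nose on to a foot.
- rail_mid (a point): Middle of the steel rail the boards lean on: a bar 10 mm thick, 270 mm long along tray y, its centre line 110 mm from the tray's origin to tray -x and 135 mm above the counter, on a post at each end. Its axes are the tray's.
- cover: Loose white slatted plastic cover, 130 mm along its x, 240 mm along its y, 5 mm thick, 0.13 kg, same either way round, lying right side up, thin enough to twist a little so that each corner snaps on by itself. Origin: centre of its underside, z up. On the middle of its top stands a grip rib 80 mm long along y, 10 mm thick along x, from 5 to 25 mm above the underside.
- corner1 (a point): Place to press on the cover's top near a corner: cover x = -35 mm, y = -95 mm, on its upper face (5 mm above the underside). 35 mm above the counter when clipped home (up to 40 while other corners are still up), 45 to 66 mm before.
- corner2 (a point): Place to press on the cover's top near a corner: cover x = +35 mm, y = -95 mm, on its upper face (5 mm above the underside). 35 mm above the counter when clipped home (up to 40 while other corners are still up), 45 to 66 mm before.
- corner3 (a point): Place to press on the cover's top near a corner: cover x = +35 mm, y = +95 mm, on its upper face (5 mm above the underside). 35 mm above the counter when clipped home (up to 40 while other corners are still up), 45 to 66 mm before.
- corner4 (a point): Place to press on the cover's top near a corner: cover x = -35 mm, y = +95 mm, on its upper face (5 mm above the underside). 35 mm above the counter when clipped home (up to 40 while other corners are still up), 45 to 66 mm before.
- rack: Fixed blue plastic rack, 200 mm along x, 110 mm along y, walls 45 mm high. Three slots side by side at x = -60, 0, +60 mm, each 16 mm wide along x and 100 mm long along y, floor 10 mm above the counter; a board may stand upright in each. Origin: centre of its underside on the counter, z up.
- board1: Small wooden board, 10 mm thick (own x), 70 mm wide (own y), 160 mm tall (own z), about 0.09 kg, standing on end in a slot of the rack; may be absent. Origin: centre of its lower end face; z runs to its upper end. Take it by the upper edge across its thickness. Foot centre 49 mm to tray -x of the tray origin, it meets the rail at 27 degrees from upright. Three fit side by side, 80 mm apart (tray y = -80, 0, 80 mm).
- board2: Small wooden board, 10 mm thick (own x), 70 mm wide (own y), 160 mm tall (own z), about 0.09 kg, standing on end in a slot of the rack; may be absent. Origin: centre of its lower end face; z runs to its upper end. Take it by the upper edge across its thickness. Foot centre 49 mm to tray -x of the tray origin, it meets the rail at 27 degrees from upright. Three fit side by side, 80 mm apart (tray y = -80, 0, 80 mm).
- board3: Small wooden board, 10 mm thick (own x), 70 mm wide (own y), 160 mm tall (own z), about 0.09 kg, standing on end in a slot of the rack; may be absent. Origin: centre of its lower end face; z runs to its upper end. Take it by the upper edge across its thickness. Foot centre 49 mm to tray -x of the tray origin, it meets the rail at 27 degrees from upright. Three fit side by side, 80 mm apart (tray y = -80, 0, 80 mm).
- board1_top (a point): Centre of the upper end face of board1, 160 mm from its origin along its z.
- board2_top (a point): Centre of the upper end face of board2, 160 mm from its origin along its z.
- board3_top (a point): Centre of the upper end face of board3, 160 mm from its origin along its z.
- plates: Bystander: two stacked white plates, 160 mm across, 27 mm high. Origin: centre of underside.
- cup: Bystander: green plastic cup, 72 mm across, 100 mm high. Origin: centre of underside.
- soap: Bystander: soap pump bottle, 64 mm across, 175 mm high. Origin: centre of underside.

How it is judged:
By the outcome, as a careful person would: the job done as asked, in the order asked, and still so for the second after the job is handed in, with the robot touching nothing.
Of board1, board2, board3 only 2 to 3 are there at a start; the rules pass over those that are not, and their reading is None.
At some moment in a run one of cover may be knocked a few centimetres aside while the robot is not near it.
It also fails if it takes over 208 s, if anything falls off the work surface, if the arm or the gripper's body presses on something with over 40 N, if the wrist force passes 120 N, or if a joint passes its speed limit or range.

## Working session

There is one attempt and no reset: what is moved stays moved. The work goes in short steps, Python scripts to look and compute and a tool call to move; the robot and the scene stay as the last step left them, time stands still between calls to the robot, and variables do not carry over. Pictures are saved under pics/ and viewed, about 12 in all and at most 16, crops included, and the job is handed in when it is done.

Besides the shell and the picture viewer there is one more tool, called after ">>>" by a JSON object that holds its "fn" and its "kwargs", one argument or row to a line. play_rows: Moves the arm, as the interface text tells. Its arguments: {"type":"object","properties":{"plan":{"type":"array","items":{"type":"number"}}},"required":["plan"]}

```bash
ls; mkdir -p pics; cat > h.py <<'E'
from station import *
import numpy as np, cv2
def shot(cam,fn=None):
    c=capture(cam)
    if fn: cv2.imwrite('pics/'+fn,c['image'][:,:,::-1])
    return c
def proj(c,P):
    T=np.linalg.inv(c['world_from_camera']);P=np.atleast_2d(P);q=P@T[:3,:3].T+T[:3,3]
    q=q@c['mtx'].T; return q[:,:2]/q[:,2:]
def unproj(c,uv,z):
    T=c['world_from_camera'];uv=np.atleast_2d(uv).astype(float)
    d=np.c_[uv,np.ones(len(uv))]@np.linalg.inv(c['mtx']).T@T[:3,:3].T
    o=T[:3,3]; return o+d*((z-o[2])/d[:,2])[:,None]
def find(c,cam,thing):
    T=c['world_from_camera']
    return [(round(r['p'],2),np.round(T[:3,:3]@np.array(r['centre'])+T[:3,3],4).tolist()) for r in search_frame(cam,thing)]
E
python3 - <<'E'
from h import *
s=read_state(); print(s['position'],s['tool_rot'],s['width'],s['t'])
for cam in('top','side'):
    c=shot(cam,cam+'0.png'); print(cam,c['world_from_camera'].round(3).tolist())
    for t in ['tray','clip','rail_mid','cover','rack','board1','board1_top','plates','cup','soap']: print(t,find(c,cam,t)[:4])
E
```

```text
pics
[0.11887214 0.51073936 0.2301218 ] [ 1.14142872e-01  9.93463653e-01 -1.13862579e-03 -2.79401133e-04] 0.08530132408245719 0.0
top [[0.013, -0.989, 0.145, 0.401], [-1.0, -0.012, 0.01, -0.068], [-0.008, -0.145, -0.989, 1.203], [0.0, 0.0, 0.0, 1.0]]
tray [(0.62, [0.5132, -0.1889, 0.0032])]
clip [(0.76, [0.5139, -0.193, 0.0055])]
rail_mid [(0.85, [0.5172, -0.1882, 0.0079]), (0.34, [0.5646, 0.3327, 0.123])]
cover [(0.97, [0.4897, 0.1612, -0.0005])]
rack [(0.86, [0.4962, 0.332, 0.0111]), (0.45, [0.423, 0.1812, 0.0014])]
board1 [(0.8, [0.4446, 0.317, 0.1509]), (0.61, [0.504, 0.328, 0.1303]), (0.58, [0.5651, 0.3341, 0.1269])]
board1_top [(0.66, [0.4466, 0.3217, 0.1536]), (0.4, [0.5134, -0.1907, 0.0033])]
plates [(0.91, [0.44, -0.4937, 0.0222])]
cup [(0.76, [0.7814, -0.0262, 0.0538])]
soap [(0.7, [0.6316, -0.4904, 0.1188]), (0.36, [0.4196, 0.1762, 0.0021])]
side [[0.682, -0.371, 0.63, 0.002], [-0.731, -0.342, 0.591, -0.615], [-0.004, -0.864, -0.504, 0.61], [0.0, 0.0, 0.0, 1.0]]
tray [(0.73, [0.4962, -0.2096, 0.0153])]
clip [(0.89, [0.5001, -0.2137, 0.0136]), (0.25, [0.4787, 0.1586, 0.0011])]
rail_mid [(0.97, [0.4977, -0.2087, 0.0171]), (0.57, [0.4513, -0.486, 0.02])]
cover [(0.66, [0.4785, 0.1604, 0.0004]), (0.35, [0.5063, 0.3301, 0.1091])]
rack [(0.86, [0.4882, 0.2942, 0.0265]), (0.57, [0.4792, 0.1595, -0.0009]), (0.28, [0.449, -0.4855, 0.0215])]
board1 [(0.85, [0.4443, 0.3262, 0.1118]), (0.82, [0.5592, 0.338, 0.1109]), (0.76, [0.5072, 0.3273, 0.1138]), (0.2, [0.6205, -0.5023, 0.1021])]
board1_top [(0.6, [0.4411, 0.3255, 0.1154])]
plates [(0.68, [0.4496, -0.4825, 0.0222])]
cup [(0.98, [0.753, -0.0377, 0.07]), (0.73, [0.4979, -0.2113, 0.0144]), (0.65, [0.6217, -0.5016, 0.0997])]
soap [(0.88, [0.616, -0.503, 0.0946])]
```

View pics/top0.png

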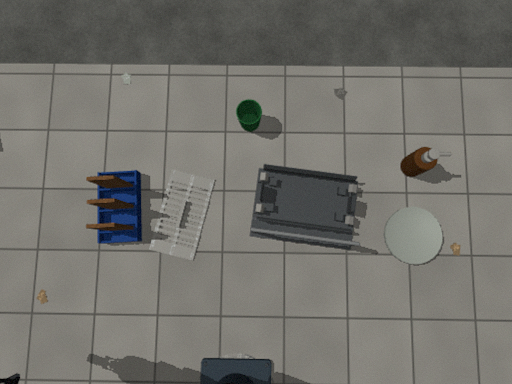

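View pics/side0.png

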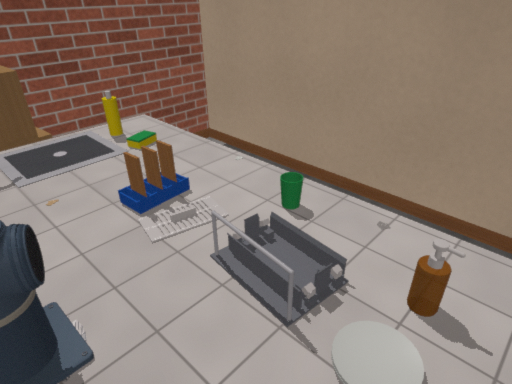

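The top view shows the cover at about (183,215), the tray at (308,205) with its rail on the lower (robot) side, and the rack with three boards at about (118,207). The side view agrees. Next I fit the poses.

```bash
python3 - <<'E'
from h import *
out={}
for cam in('top','side'):
    c=shot(cam)
    im=c['image']
    for t in ['cover','rack','tray','board1']:
        for r in silhouettes(cam,t)[:3]:
            m=r['region'].astype(np.uint8); n,l,st,ce=cv2.connectedComponentsWithStats(m)
            if n<2: continue
            k=1+st[1:,4].argmax(); m=(l==k).astype(np.uint8)
            p=np.argwhere(m)[:,::-1]
            w=unproj(c,p,{'cover':.003,'rack':.045,'tray':.03,'board1':.17}[t])[:,:2]
            print(cam,t,round(r['p'],2),len(p),'rect',cv2.minAreaRect((w*1000).astype(np.float32)))
def crop(c,x0,y0,x1,y1,f,fn):
    cv2.imwrite('pics/'+fn,cv2.resize(c['image'][y0:y1,x0:x1,::-1],None,fx=f,fy=f,interpolation=cv2.INTER_CUBIC))
c=shot('top'); crop(c,235,150,375,260,5,'t1.png')
c2=shot('side'); crop(c2,205,205,355,325,5,'s1.png')
E
```

```text
top cover 0.65 3011 rect ((490.9488830566406, 161.83370971679688), (132.920654296875, 242.0308380126953), 76.6520004272461)
top rack 0.74 2212 rect ((506.53167724609375, 331.0047607421875), (199.6697540283203, 122.73894500732422), 3.981818675994873)
top tray 0.69 1495 rect ((430.73046875, 169.79135131835938), (130.1061248779297, 117.84730529785156), 77.03399658203125)
top tray 0.58 7424 rect ((513.1925659179688, -198.33465576171875), (307.0479431152344, 211.63340759277344), 82.92971801757812)
top board1 0.85 353 rect ((500.6255187988281, 310.7813720703125), (25.076114654541016, 116.04866790771484), 0.7038114070892334)
top board1 0.78 411 rect ((557.2782592773438, 316.8751220703125), (33.48441696166992, 115.74285888671875), 4.304208755493164)
top board1 0.49 274 rect ((444.6632995605469, 308.22021484375), (17.28081512451172, 112.21123504638672), 0.7378847002983093)
side cover 0.66 2087 rect ((491.9726867675781, 163.23443603515625), (145.93338012695312, 244.72499084472656), 75.8725357055664)
side rack 0.8 1325 rect ((493.04754638671875, 306.7457275390625), (231.3187713623047, 172.1548614501953), 3.4005649089813232)
side rack 0.16 538 rect ((578.5150146484375, 473.5872802734375), (350.0002746582031, 55.88555145263672), 60.08890151977539)
side tray 0.87 9298 rect ((527.795654296875, -129.6207733154297), (442.04364013671875, 257.92047119140625), 83.5770492553711)
side board1 0.93 576 rect ((453.2115783691406, 230.85662841796875), (295.7015686035156, 42.752098083496094), 62.72365188598633)
side board1 0.91 539 rect ((504.81805419921875, 234.943115234375), (289.9814453125, 44.11378479003906), 60.221519470214844)
side board1 0.86 576 rect ((398.984375, 228.44320678710938), (288.46710205078125, 39.918846130371094), 65.64785766601562)
```

View pics/t1.png

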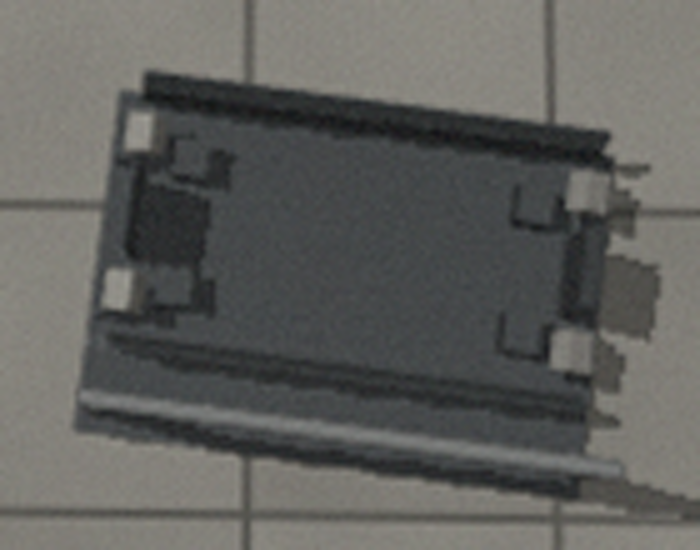

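View pics/s1.png

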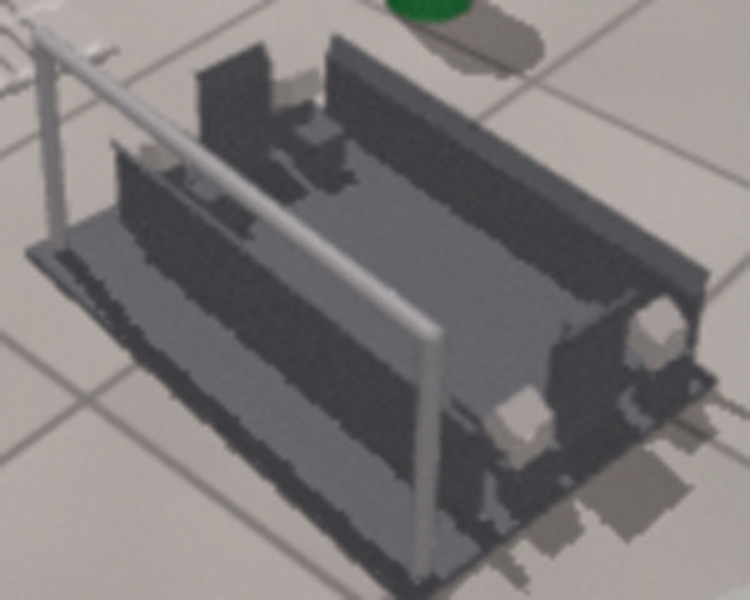

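```bash
cat > fit.py <<'E'
from h import *
from scipy.optimize import least_squares
top=shot('top');side=shot('side')
def tw(P,p):
    c,s=np.cos(p[2]),np.sin(p[2]);P=np.asarray(P,float)
    return np.c_[p[0]+c*P[:,0]-s*P[:,1],p[1]+s*P[:,0]+c*P[:,1],P[:,2]]
E
cat > f1.py <<'E'
from fit import *
o1=np.array([235,150]);o2=np.array([205,205])
railt=np.array([[82,398],[618,469]])/5+o1; rails=np.array([[44,36],[432,333]])/5+o2
clt=np.array([[143,132],[124,290],[590,192],[573,352]])/5+o1
cls=np.array([[297,88],[160,158],[657,325],[522,418]])/5+o2
def clips(y,z):return [[.045,y,z],[-.045,y,z],[.045,-y,z],[-.045,-y,z]]
R=[[-.11,.135,.137],[-.11,-.135,.137]]
def f(q,v=0):
    p=q[:3];a=[proj(top,tw(R,p))-railt,proj(side,tw(R,p))-rails,proj(top,tw(clips(q[3],q[4]),p))-clt,proj(side,tw(clips(q[3],q[4]),p))-cls]
    if v: print(*[x.round(1).tolist() for x in a],sep='\n')
    return np.concatenate(a).ravel()
s=least_squares(f,[.5,-.2,-.12,.125,.045],loss='soft_l1');print(s.x,np.degrees(s.x[2]));f(s.x,1)
E
python3 f1.py
```

```text
[ 0.5362143  -0.19262706 -0.11980745  0.12616826  0.04217687] -6.86446120086198
[[1.0, -0.1], [-0.4, -0.1]]
[[-0.7, 0.0], [0.7, 0.6]]
[[0.0, 0.2], [-0.4, 0.1], [-0.3, -0.1], [-0.2, -0.3]]
[[-0.1, -0.6], [1.3, -1.7], [-0.4, 0.5], [-0.4, 0.7]]
```

>>> {"fn": "play_rows", "kwargs": {
  "plan": [1,2,-1.9,0,0,1,4,-3.8,0,0,1,6,-5.7,0,0,1,8,-7.5,0,0,1,9.5,-9,0,0,1,11,-10.3,0,0,1,12.4,-11.6,0,0,1,12.4,-11.6,0,0]
}}

```text
t: 2.8
position: [0.4856, 0.1681, 0.2316]
tool_rot: [0.114, 0.993, 0.0, 0.0]
contact_force: [0.7, 0.1, -0.6]
width: 0.0853
```

>>> {"fn": "play_rows", "kwargs": {
  "plan": [1,0,0,-1,0,1,0,0,-2.5,0,1,0,0,-4,0,1,0,0,-4.5,0,1,0,0,-4.5,0]
}}

```text
t: 3.42
position: [0.4834, 0.1696, 0.0957]
tool_rot: [0.114, 0.993, -0.0, -0.001]
contact_force: [-0.8, 0.2, -0.1]
width: 0.085
```

```bash
cat >> h.py <<'E'
def st():
    s=read_state();x,y=s['tool_rot'][:2]
    print('t',round(s['t'],2),'pos',np.round(s['position'],4),'jaw',round(np.degrees(np.arctan2(2*y*y-1,2*x*y)),2),'w',round(s['width'],4),'F',np.round(s['contact_force'],1))
def rect(c,cam,thing,z):
    for r in silhouettes(cam,thing)[:2]:
        n,l,s,_=cv2.connectedComponentsWithStats(r['region'].astype(np.uint8))
        if n<2: continue
        p=np.argwhere(l==1+s[1:,4].argmax())[:,::-1]
        R=cv2.minAreaRect((unproj(c,p,z)[:,:2]*1000).astype(np.float32))
        print(cam,thing,round(r['p'],2),len(p),np.round(R[0],1),np.round(R[1],1),round(R[2],1))
E
python3 - <<'E'
from h import *
st()
c=shot('top'); rect(c,'top','cover',.003)
c=shot('side','s2.png'); rect(c,'side','cover',.003); print(proj(c,[.491,.162,.025]))
E
```

```text
t 3.42 pos [0.4834 0.1696 0.0957] jaw 76.9 w 0.085 F [-0.8  0.2 -0.1]
top cover 0.83 2903 [489.9 161.7] [136.8 243.3] 77.0
side cover 0.76 1832 [491.6 164.4] [139.8 240.5] 75.5
side cover 0.54 8973 [ 552.5 -109.1] [457.2 263.7] 83.0
[[182.79081343 210.81387789]]
```

View pics/s2.png

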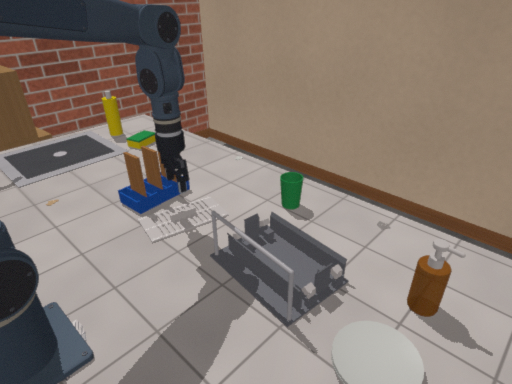

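>>> {"fn": "play_rows", "kwargs": {
  "plan": [1,0.25,-0.25,-1,0,1,0.25,-0.25,-2,0,1,0.25,-0.25,-2.5,0,1,0.25,-0.25,-2.88,0,1,0.25,-0.25,-2.88,0,1,0.25,-0.25,-2.88,0]
}}

```text
t: 4.38
position: [0.4926, 0.1624, 0.0111]
tool_rot: [0.114, 0.993, 0.0, 0.001]
contact_force: [0.7, 1.3, 1.6]
width: 0.085
```

>>> {"fn": "play_rows", "kwargs": {
  "plan": [-1,0,0,0,0,-1,0,0,0,0,-1,0,0,0,0,-1,0,0,0,0,-1,0,0,0,0,-1,0,0,0,0,-1,0,0,0,0,-1,0,0,0,0]
}}

```text
t: 5.38
position: [0.4919, 0.1623, 0.0103]
tool_rot: [0.114, 0.993, 0.0, 0.0]
contact_force: [-0.5, 0.1, 3.1]
width: 0.0079
```

>>> {"fn": "play_rows", "kwargs": {
  "plan": [-1,0,0,1,0,-1,0,0,2.5,0,-1,0,0,4.5,0,-1,0,0,6.3,0,-1,0,-1.5,6.3,-1.6,-1,0,-2.5,6.3,-3,-1,0,-3,6.3,-3.5,-1,0,-3,6.3,-3.5]
}}

```text
t: 6.38
position: [0.4913, 0.0717, 0.1981]
tool_rot: [0.293, 0.956, 0.0, -0.001]
contact_force: [0.3, 1.1, -1.5]
width: 0.0083
```

```bash
python3 - <<'E'
from h import *
st()
c=shot('top'); rect(c,'top','cover',.19)
E
```

```text
t 6.38 pos [0.4913 0.0717 0.1981] jaw 55.87 w 0.0083 F [ 0.3  1.1 -1.5]
top cover 0.68 2172 [491.1  69.2] [132.  239.2] 55.7
top cover 0.42 469 [420.1  76.1] [ 60.3 117.4] 56.3
```

>>> {"fn": "play_rows", "kwargs": {
  "plan": [-1,0.2,-1.3,0,-1.5,-1,0.4,-2.6,0,-3,-1,0.6,-4,0,-4.6,-1,0.9,-5.4,0,-6.2,-1,1.1,-6.7,0,-7.8,-1,1.3,-7.9,0,-9.2,-1,1.49,-8.82,0,-10.45,-1,1.49,-8.82,0,-10.45]
}}

```text
t: 7.48
position: [0.5369, -0.1931, 0.198]
tool_rot: [0.748, 0.664, -0.0, -0.0]
contact_force: [-0.1, 0.8, -0.8]
width: 0.0084
```

>>> {"fn": "play_rows", "kwargs": {
  "plan": [-1,0,0,-0.5,0,-1,0,0,-1.5,0,-1,0,0,-2,0,-1,0,0,-2.5,0,-1,0,0,-2.5,0]
}}

```text
t: 8.1
position: [0.5354, -0.1915, 0.1223]
tool_rot: [0.748, 0.664, -0.001, -0.001]
contact_force: [0.4, -0.3, -0.6]
width: 0.0087
```

```bash
python3 - <<'E'
from h import *
st()
c=shot('top','t3.png'); rect(c,'top','cover',.115)
cv2.imwrite('pics/t3.png',cv2.resize(c['image'][150:260,235:375,::-1],None,fx=5,fy=5,interpolation=cv2.INTER_CUBIC))
c=shot('side')
cv2.imwrite('pics/s3.png',cv2.resize(c['image'][150:325,175:365,::-1],None,fx=4,fy=4,interpolation=cv2.INTER_CUBIC))
E
```

```text
t 8.1 pos [ 0.5354 -0.1915  0.1223] jaw -6.76 w 0.0087 F [ 0.4 -0.3 -0.6]
top cover 0.65 1423 [ 544.2 -124. ] [103.5 132.5] 83.4
```

View pics/t3.png

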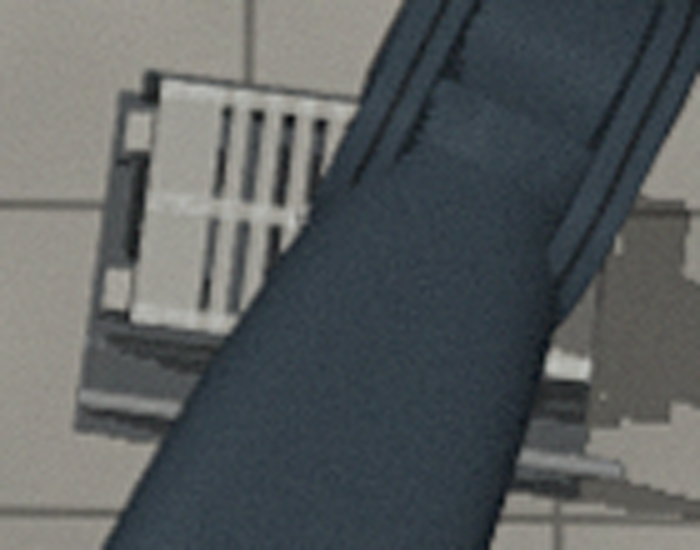

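View pics/s3.png

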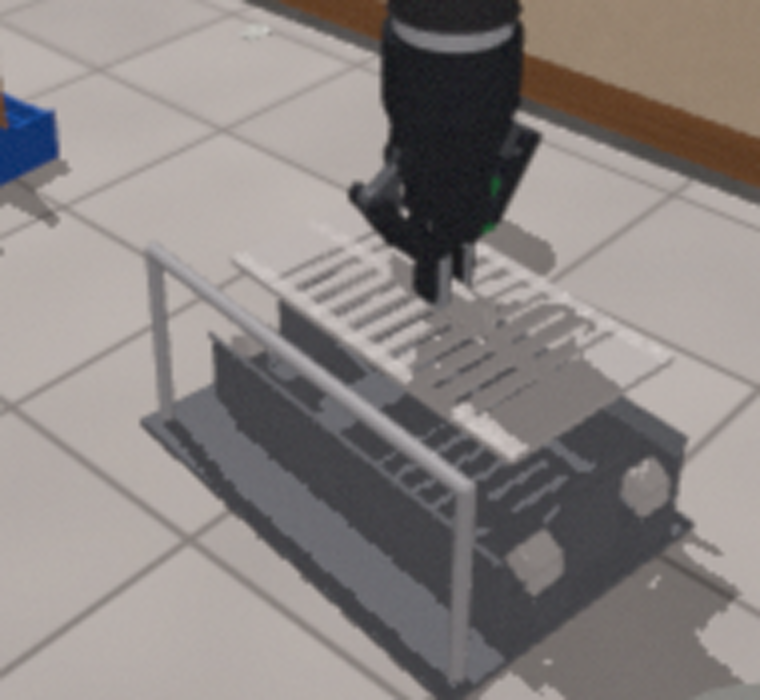

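```bash
cat > f2.py <<'E'
from fit import *
t=np.array([[158,76],[131,322]])/5+[235,150]; s=np.array([[519,455],[672,356],[235,258]])/4+[175,150]
C=np.array([[.065,.12,0],[-.065,.12,0],[-.065,-.12,0],[.065,-.12,0],[-.065,.12,0]])
def f(q,v=0):
    P=tw(C+[0,0,q[3]],q[:3]);r=np.r_[proj(top,P[:2])-t,proj(side,P[2:])-s]
    if v: print(r.round(1).tolist())
    return r.ravel()
r=least_squares(f,[.535,-.19,-.12,.117]);print(r.x,np.degrees(r.x[2]));f(r.x,1)
T=np.array([.5362,-.1926,-.1198])
d=r.x[:2]-T[:2];c,s_=np.cos(T[2]),np.sin(T[2]);print('in tray mm',1000*np.array([c*d[0]+s_*d[1],-s_*d[0]+c*d[1]]))
st()
E
python3 f2.py
```

```text
[ 0.53775046 -0.19320788 -0.0999799   0.11876187] -5.728426109796945
[[0.1, -0.2], [0.0, -0.7], [-0.4, 0.7], [1.0, -0.8], [-1.3, 0.3]]
in tray mm [ 1.61200106 -0.4182183 ]
t 8.35 pos [ 0.5371 -0.1928  0.1252] jaw -6.81 w 0.0082 F [-0.2 -0.7 -0.4]
```

>>> {"fn": "play_rows", "kwargs": {
  "plan": [-1,-0.03,0,-0.5,0,-1,-0.03,0,-1,0,-1,-0.03,0,-1.4,0,-1,-0.03,0,-1.7,0,-1,-0.03,0,-1.9,0,-1,-0.03,0,-2.05,0,-1,-0.03,0,-2.1,0,-1,-0.03,0,-2.1,0]
}}

```text
t: 9.35
position: [0.5356, -0.1923, 0.0613]
tool_rot: [0.748, 0.664, 0.0, 0.0]
contact_force: [-0.7, 0.6, -0.3]
width: 0.0083
```

>>> {"fn": "play_rows", "kwargs": {
  "plan": [-1,0,0,-0.05,0,-1,0,0,-0.1,0,-1,0,0,-0.1,0,-1,0,0,-0.1,0]
}}

```text
t: 9.85
position: [0.536, -0.1919, 0.0586]
tool_rot: [0.748, 0.664, 0.001, 0.0]
contact_force: [0.9, 5.6, 3.9]
width: 0.008
```

```bash
python3 - <<'E'
from h import *
st()
c=shot('side')
cv2.imwrite('pics/s4.png',cv2.resize(c['image'][150:325,175:365,::-1],None,fx=4,fy=4,interpolation=cv2.INTER_CUBIC))
E
```

```text
t 9.85 pos [ 0.536  -0.1919  0.0586] jaw -6.78 w 0.008 F [0.9 5.6 3.9]
```

View pics/s4.png

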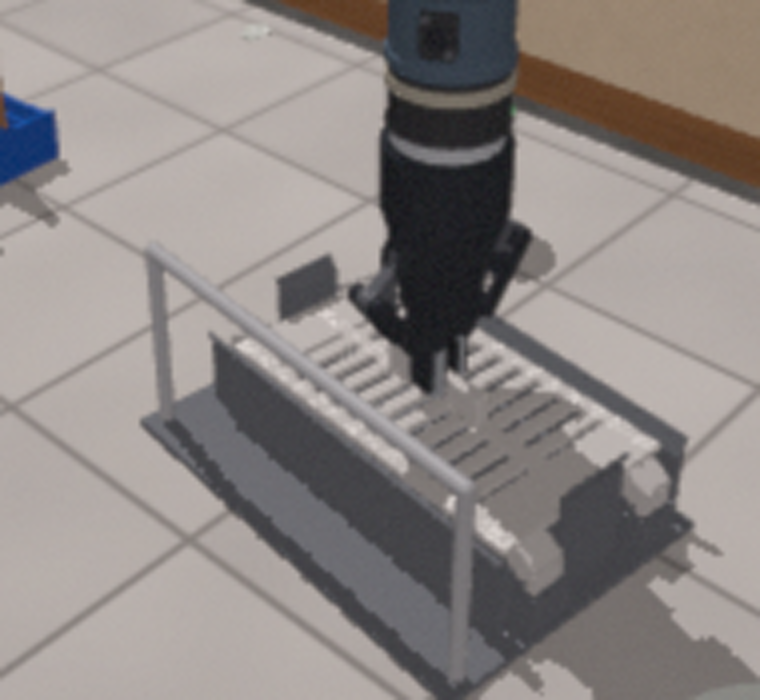

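>>> {"fn": "play_rows", "kwargs": {
  "plan": [-0.1,0,0,0,0,-0.1,0,0,0,0,-0.1,0,0,0,0,-0.1,0,0,0.8,0,-0.1,0,0,2,0,-1,-0.5,-1,2,0,-1,-1.1,-2.3,2,0,-1,-1.54,-3,2,0]
}}

```text
t: 10.9
position: [0.4885, -0.2844, 0.1179]
tool_rot: [0.748, 0.663, -0.0, 0.0]
contact_force: [0.7, 0.6, -0.1]
width: -0.0002
```

>>> {"fn": "play_rows", "kwargs": {
  "plan": [-1,0,0,0,0,-1,0,0,0,0,-1,0,0,-0.5,0,-1,0,0,-1,0,-1,0,0,-1.5,0,-1,0,0,-1.8,0,-1,0,0,-2,0,-1,0,0,-2,0]
}}

```text
t: 11.9
position: [0.489, -0.2822, 0.0574]
tool_rot: [0.748, 0.664, -0.0, -0.0]
contact_force: [-0.1, 0.2, 0.2]
width: -0.0002
```

```bash
python3 - <<'E'
from h import *
st()
c=shot('top'); rect(c,'top','cover',.053); 
E
```

```text
t 11.9 pos [ 0.489  -0.2822  0.0574] jaw -6.81 w -0.0002 F [-0.1  0.2  0.2]
top cover 0.79 3361 [ 535.9 -191. ] [241.9 132.5] 83.8
```

>>> {"fn": "play_rows", "kwargs": {
  "plan": [-1,0,0,-0.2,0,-1,0,0,-0.35,0,-1,0,0,-0.5,0,-1,0,0,-0.6,0]
}}

```text
t: 12.5
position: [0.491, -0.2825, 0.0425]
tool_rot: [0.748, 0.664, 0.001, 0.002]
contact_force: [0.3, 2.8, 5.3]
width: -0.0002
```

>>> {"fn": "play_rows", "kwargs": {
  "plan": [-1,0,0,-0.05,0,-1,0,0,-0.1,0,-1,0,0,-0.15,0,-1,0,0,-0.2,0]
}}

```text
t: 13.0
position: [0.4908, -0.283, 0.0379]
tool_rot: [0.748, 0.664, 0.001, 0.002]
contact_force: [-4.3, 3.9, 19.4]
width: 0.0001
```

>>> {"fn": "play_rows", "kwargs": {
  "plan": [-1,0,0,-0.1,0,-1,0,0,-0.12,0,-1,0,0,-0.12,0]
}}

```text
t: 13.38
position: [0.4911, -0.283, 0.0376]
tool_rot: [0.748, 0.664, 0.001, 0.003]
contact_force: [-7.6, 6.3, 27.5]
width: 0.0
```

>>> {"fn": "play_rows", "kwargs": {
  "plan": [-1,0,0,0.5,0,-1,0,0,1.5,0,-1,1.1,-0.15,1.5,0,-1,2.3,-0.28,1.5,0,-1,2.3,-0.28,1.2,0,-1,2.3,-0.28,0.8,0,-1,2.3,-0.28,0.6,0,-1,2.3,-0.28,0.6,0]
}}

```text
t: 14.38
position: [0.5573, -0.2902, 0.0482]
tool_rot: [0.748, 0.664, 0.0, -0.001]
contact_force: [-1.1, 1.6, 3.1]
width: -0.0004
```

>>> {"fn": "play_rows", "kwargs": {
  "plan": [-1,0,0,-0.2,0,-1,0,0,-0.35,0,-1,0,0,-0.45,0,-1,0,0,-0.5,0]
}}

```text
t: 14.88
position: [0.5578, -0.291, 0.0358]
tool_rot: [0.748, 0.664, -0.0, 0.0]
contact_force: [-5.7, 2.8, 14.3]
width: 0.0001
```

>>> {"fn": "play_rows", "kwargs": {
  "plan": [-1,0,0,-0.05,0,-1,0,0,-0.1,0,-1,0,0,-0.15,0,-1,0,0,-0.2,0]
}}

```text
t: 15.38
position: [0.558, -0.2911, 0.0355]
tool_rot: [0.748, 0.664, -0.0, 0.001]
contact_force: [-13.2, 7.6, 34.0]
width: 0.0001
```

>>> {"fn": "play_rows", "kwargs": {
  "plan": [-1,0,0,0.8,0,-1,0,0,1.8,0,-1,0.2,1.6,1.8,0,-1,0.4,3.3,1.8,0,-1,0.6,5,1.8,0,-1,0.75,6.35,1.8,0,-1,0.75,6.35,1.4,0,-1,0.75,6.35,1.0,0]
}}

```text
t: 16.38
position: [0.5805, -0.1007, 0.0562]
tool_rot: [0.748, 0.664, -0.001, 0.0]
contact_force: [0.2, -0.4, -0.6]
width: -0.0001
```

>>> {"fn": "play_rows", "kwargs": {
  "plan": [-1,0,0,-0.2,0,-1,0,0,-0.4,0,-1,0,0,-0.5,0,-1,0,0,-0.6,0,-1,0,0,-0.6,0]
}}

```text
t: 17.0
position: [0.5822, -0.1019, 0.0408]
tool_rot: [0.748, 0.663, 0.001, 0.002]
contact_force: [0.9, -1.5, 4.6]
width: -0.0003
```

>>> {"fn": "play_rows", "kwargs": {
  "plan": [-1,0,0,-0.08,0,-1,0,0,-0.15,0,-1,0,0,-0.2,0]
}}

```text
t: 17.38
position: [0.5822, -0.1017, 0.0372]
tool_rot: [0.748, 0.663, 0.001, 0.002]
contact_force: [-4.6, 1.2, 19.6]
width: -0.0001
```

>>> {"fn": "play_rows", "kwargs": {
  "plan": [-1,0,0,-0.08,0,-1,0,0,-0.15,0,-1,0,0,-0.15,0]
}}

```text
t: 17.75
position: [0.5823, -0.1017, 0.0369]
tool_rot: [0.748, 0.664, 0.001, 0.003]
contact_force: [-9.5, 2.4, 31.5]
width: -0.0001
```

>>> {"fn": "play_rows", "kwargs": {
  "plan": [-1,0,0,0.8,0,-1,0,0,1.7,0,-1,-1.1,0.15,1.7,0,-1,-2.32,0.28,1.7,0,-1,-2.32,0.28,1.3,0,-1,-2.32,0.28,0.8,0,-1,-2.32,0.28,0.6,0,-1,-2.32,0.28,0.5,0]
}}

```text
t: 18.75
position: [0.5112, -0.0918, 0.0439]
tool_rot: [0.748, 0.664, -0.0, -0.001]
contact_force: [-3.6, 0.8, 9.3]
width: -0.0001
```

>>> {"fn": "play_rows", "kwargs": {
  "plan": [-1,0,0,-0.15,0,-1,0,0,-0.3,0,-1,0,0,-0.4,0,-1,0,0,-0.4,0]
}}

```text
t: 19.25
position: [0.5118, -0.092, 0.035]
tool_rot: [0.748, 0.664, 0.0, 0.001]
contact_force: [-6.5, 2.0, 17.3]
width: 0.0
```

>>> {"fn": "play_rows", "kwargs": {
  "plan": [-1,0,0,-0.08,0,-1,0,0,-0.15,0,-1,0,0,-0.2,0,-1,0,0,-0.2,0]
}}

```text
t: 19.75
position: [0.512, -0.0921, 0.0348]
tool_rot: [0.748, 0.664, 0.0, 0.001]
contact_force: [-17.8, 5.4, 41.9]
width: -0.0002
```

>>> {"fn": "play_rows", "kwargs": {
  "plan": [-1,0,0,0.9,0,-1,0,0,2,0,-1,-0.2,-1.7,2,0,-1,-0.4,-3.4,2,0,-1,-0.6,-5,2,0,-1,-0.75,-6.3,1.8,0,-1,-0.75,-6.3,1,0,-1,-0.75,-6.3,0.6,0]
}}

```text
t: 20.75
position: [0.4876, -0.2808, 0.0414]
tool_rot: [0.748, 0.663, -0.0, -0.002]
contact_force: [0.2, 0.0, -0.7]
width: -0.0004
```

>>> {"fn": "play_rows", "kwargs": {
  "plan": [-1,0,0,-0.15,0,-1,0,0,-0.3,0,-1,0,0,-0.4,0,-1,0,0,-0.4,0]
}}

```text
t: 21.25
position: [0.4892, -0.2805, 0.035]
tool_rot: [0.747, 0.664, 0.0, 0.001]
contact_force: [-4.4, 3.2, 9.2]
width: 0.0001
```

>>> {"fn": "play_rows", "kwargs": {
  "plan": [-1,0,0,0.5,0,-1,0,0,2,0,-1,0.6,1,3.6,0,-1,1.5,2.6,3.6,0,-1,2,4.4,3.6,0,-1,2.8,6,2.5,0,-1,3.04,6.05,1.2,0,-1,3.04,6.05,0.6,0]
}}

```text
t: 22.25
position: [0.5792, -0.098, 0.048]
tool_rot: [0.747, 0.665, -0.001, -0.001]
contact_force: [-1.2, -0.4, 0.4]
width: 0.0
```

>>> {"fn": "play_rows", "kwargs": {
  "plan": [-1,0,0,-0.2,0,-1,0,0,-0.4,0,-1,0,0,-0.5,0,-1,0,0,-0.5,0]
}}

```text
t: 22.75
position: [0.5802, -0.1, 0.0356]
tool_rot: [0.748, 0.664, 0.0, 0.0]
contact_force: [-0.2, -1.2, -0.4]
width: 0.0
```

>>> {"fn": "play_rows", "kwargs": {
  "plan": [-1,0,0,1.5,0,-1,0,0,3,0,-1,0,0,5,0,1,0,0,7,0,1,-0.5,1.5,7.2,0,1,-1,3,7.2,0,1,-1,3,7.2,0]
}}

```text
t: 23.62
position: [0.5494, -0.0069, 0.2527]
tool_rot: [0.747, 0.665, 0.001, 0.001]
contact_force: [-0.1, -0.5, 0.3]
width: 0.0724
```

```bash
python3 - <<'E'
from h import *
st()
c=shot('top'); a=c['image'][160:250,80:150,::-1]
for t in ['board1','board2','board3']: print(find(c,'top',t)[:4])
c2=shot('side'); b=c2['image'][130:220,110:200,::-1]
print(find(c2,'side','board1')[:4])
f=5
A=cv2.resize(a,None,fx=f,fy=f,interpolation=cv2.INTER_CUBIC);B=cv2.resize(b,None,fx=f,fy=f,interpolation=cv2.INTER_CUBIC)
cv2.imwrite('pics/rk.png',np.hstack([A,B]))
T=np.array([.5362,-.1926,-.1198])
from fit import tw
C=tw([[x,y,.035] for x in(-.065,.065) for y in(-.12,.12)],T);print(proj(c,C).round(1).tolist())
cv2.imwrite('pics/tr.png',cv2.resize(np.hstack([c['image'][150:260,235:375,::-1],c2['image'][205:315,210:350,::-1]]),None,fx=2.8,fy=2.8,interpolation=cv2.INTER_CUBIC))
E
```

```text
t 23.62 pos [ 0.5494 -0.0069  0.2527] jaw -6.59 w 0.0724 F [-0.1 -0.5  0.3]
[(0.86, [0.4461, 0.3178, 0.1498]), (0.79, [0.5669, 0.3301, 0.126]), (0.61, [0.5044, 0.327, 0.1293])]
[(0.86, [0.4461, 0.3178, 0.1498]), (0.79, [0.5669, 0.3301, 0.126]), (0.61, [0.5044, 0.327, 0.1293])]
[(0.86, [0.4461, 0.3178, 0.1498]), (0.79, [0.5669, 0.3301, 0.126]), (0.61, [0.5044, 0.327, 0.1293])]
[(0.78, [0.5085, 0.3267, 0.1105]), (0.74, [0.5617, 0.3385, 0.1122]), (0.61, [0.4423, 0.3258, 0.1117])]
[[346.0, 227.1], [260.6, 215.7], [350.7, 181.4], [266.7, 170.5]]
```

View pics/rk.png

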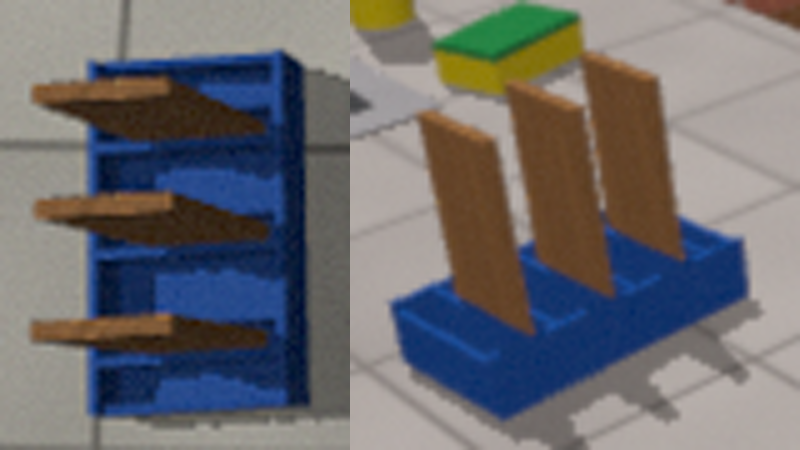

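View pics/tr.png

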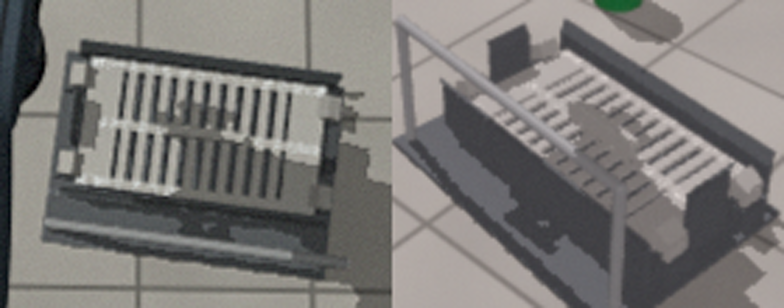

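```bash
python3 - <<'E'
from h import *
c=shot('top');s=shot('side')
T={'A':[(35,95),(169,86)],'B':[(36,211),(171,201)],'C':[(32,330),(172,325)]}
S={'C':[(426,118),(491,139)],'B':[(513,85),(578,107)],'A':[(590,57),(654,78)]}
for k in 'ABC':
    w=unproj(c,np.array(T[k])/5+[80,160],.17);v=unproj(s,(np.array(S[k])-[350,0])/5+[110,130],.17)
    for q in (w,v):
        d=q[0]-q[1]; print(k,q.mean(0).round(4),'len',np.linalg.norm(d).round(4),'ang of normal',np.degrees(np.arctan2(d[1],d[0])).round(1)-90)
E
```

```text
A [0.5658 0.3391 0.17  ] len 0.0677 ang of normal 4.599999999999994
A [0.5654 0.3344 0.17  ] len 0.0605 ang of normal 7.5
B [0.5073 0.3343 0.17  ] len 0.0676 ang of normal 5.0
B [0.5072 0.3305 0.17  ] len 0.0603 ang of normal 8.299999999999997
C [0.4468 0.331  0.17  ] len 0.0695 ang of normal 2.799999999999997
C [0.4457 0.3261 0.17  ] len 0.057 ang of normal 10.900000000000006
```

>>> {"fn": "play_rows", "kwargs": {
  "plan": [0.18,-0.5,1.7,0,0.3,0.18,-1.1,3.4,0,0.6,0.18,-1.7,5.2,0,0.9,0.18,-2.2,7,0,1.2,0.18,-2.7,8.8,0,1.5,0.18,-3.2,10.3,0,1.77,0.18,-3.44,11.18,0,1.77,0.18,-3.44,11.18,0,1.77]
}}

```text
t: 25.12
position: [0.446, 0.3275, 0.2505]
tool_rot: [0.682, 0.731, -0.0, -0.0]
contact_force: [0.6, -0.4, -0.5]
width: 0.0503
```

>>> {"fn": "play_rows", "kwargs": {
  "plan": [0.18,0,0,0,0,0.18,0,0,0,0]
}}

```text
t: 25.38
position: [0.4472, 0.3249, 0.2508]
tool_rot: [0.684, 0.73, -0.0, 0.0]
contact_force: [0.3, -0.5, -0.2]
width: 0.0502
```

Now I descend and grip, then lift.

>>> {"fn": "play_rows", "kwargs": {
  "plan": [0.18,0,0.1,-1,0,0.18,0,0.1,-2,0,0.18,0,0.1,-3,0,0.18,0,0.1,-3.5,0,0.18,0,0.1,-3.5,0,-1,0,0.1,-3.5,0,-1,0,0.1,-3.5,0,-1,0,0.1,-3.5,0]
}}

```text
t: 26.38
position: [0.4477, 0.3296, 0.1477]
tool_rot: [0.683, 0.73, 0.002, 0.001]
contact_force: [0.0, 0.0, 4.3]
width: 0.0086
```

>>> {"fn": "play_rows", "kwargs": {
  "plan": [-1,0,0,0,0,-1,0,0,0,0,-1,0,0,0.3,0,-1,0,0,1,0,-1,0,0,2,0,-1,0,0,3.5,0,-1,0,0,4.5,0,-1,0,0,4.5,0]
}}

```text
t: 27.38
position: [0.4476, 0.3296, 0.2836]
tool_rot: [0.683, 0.73, 0.002, 0.001]
contact_force: [0.4, -0.6, -2.1]
width: 0.0086
```

```bash
python3 - <<'E'
from h import *
st()
c=shot('side'); print(find(c,'side','board1')[:4])
cv2.imwrite('pics/b1.png',cv2.resize(c['image'][50:250,80:300,::-1],None,fx=3,fy=3,interpolation=cv2.INTER_CUBIC))
E
```

```text
t 27.38 pos [0.4476 0.3296 0.2836] jaw 3.81 w 0.0086 F [ 0.4 -0.6 -2.1]
[(0.81, [0.5063, 0.3297, 0.1099]), (0.75, [0.5614, 0.3383, 0.1113]), (0.73, [0.443, 0.324, 0.2252])]
```

View pics/b1.png

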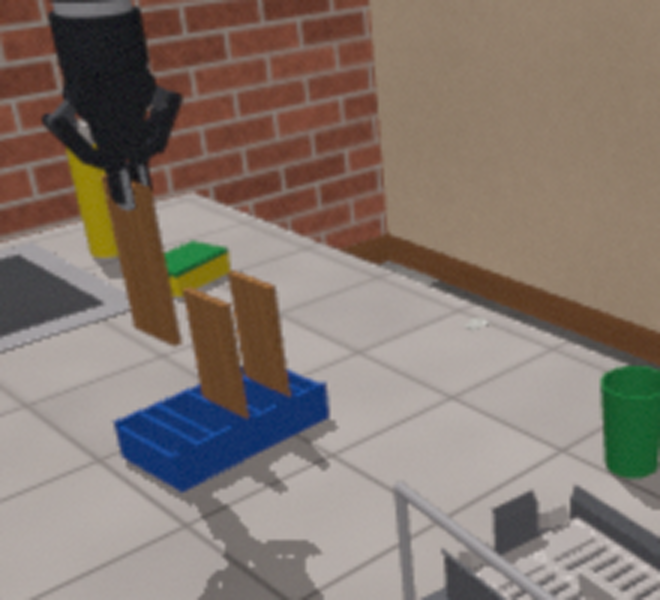

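>>> {"fn": "play_rows", "kwargs": {
  "plan": [-1,0.1,-1.5,0,-0.2,-1,0.1,-3.3,0,-0.4,-1,0.2,-5.2,0,-0.6,-1,0.3,-7.1,0,-0.8,-1,0.4,-9,0,-1,-1,0.5,-10.9,0,-1.2,-1,0.6,-12.6,0,-1.5,-1,0.7,-14,0,-1.78]
}}

```text
t: 28.48
position: [0.4664, -0.0927, 0.2779]
tool_rot: [0.749, 0.663, -0.001, -0.002]
contact_force: [0.0, 0.8, -0.9]
width: 0.0088
```

>>> {"fn": "play_rows", "kwargs": {
  "plan": [-1,0.1,-1.5,0,0,-1,0.2,-3,0,0,-1,0.3,-4.5,0,0,-1,0.32,-5.7,0,0,-1,0.32,-5.79,0,0,-1,0.32,-5.79,0,0,-1,0.32,-5.79,0,0]
}}

```text
t: 29.35
position: [0.4771, -0.2634, 0.2803]
tool_rot: [0.748, 0.664, 0.0, -0.001]
contact_force: [0.9, 0.5, -1.2]
width: 0.0087
```

```bash
python3 - <<'E'
from h import *
st()
E
```

```text
t 29.35 pos [ 0.4771 -0.2634  0.2803] jaw -6.8 w 0.0087 F [ 0.9  0.5 -1.2]
```

>>> {"fn": "play_rows", "kwargs": {
  "plan": [-1,0.03,-0.02,-0.8,0,-1,0.03,-0.02,-1.6,0,-1,0.03,-0.02,-2.3,0,-1,0.03,-0.02,-2.8,0,-1,0.03,-0.02,-3.1,0,-1,0.03,-0.02,-3.3,0,-1,0.03,-0.02,-3.4,0,-1,0.03,-0.02,-3.45,0]
}}

```text
t: 30.35
position: [0.4784, -0.2655, 0.1777]
tool_rot: [0.748, 0.663, 0.0, 0.0]
contact_force: [-0.2, -0.7, -0.9]
width: 0.0088
```

>>> {"fn": "play_rows", "kwargs": {
  "plan": [-1,0,0,-0.03,0,-1,0,0,-0.08,0,-1,0,0,-0.12,0,-1,0,0,-0.12,0]
}}

```text
t: 30.85
position: [0.4781, -0.2653, 0.1736]
tool_rot: [0.748, 0.663, -0.0, -0.0]
contact_force: [0.6, -0.3, -1.0]
width: 0.0088
```

>>> {"fn": "play_rows", "kwargs": {
  "plan": [-1,0,0,-0.04,0,-1,0,0,-0.07,0,-1,0,0,-0.1,0,-1,0,0,-0.1,0]
}}

```text
t: 31.35
position: [0.4785, -0.2656, 0.1726]
tool_rot: [0.748, 0.663, 0.0, 0.001]
contact_force: [-1.3, 1.2, 5.9]
width: 0.0086
```

>>> {"fn": "play_rows", "kwargs": {
  "plan": [-0.39,0,0,0,0,-0.39,0,0,0,0,-0.39,0,0,0,0,-0.39,-0.1,0.01,0,0,-0.39,-0.2,0.02,0,0,-0.39,-0.3,0.04,0,0,-0.39,-0.4,0.05,0,0,-0.39,-0.5,0.06,0,0]
}}

```text
t: 32.35
position: [0.4629, -0.2635, 0.1708]
tool_rot: [0.748, 0.663, 0.0, 0.0]
contact_force: [0.7, -0.6, 0.7]
width: 0.026
```

>>> {"fn": "play_rows", "kwargs": {
  "plan": [-0.39,-0.1,0.01,0,0,-0.39,-0.2,0.02,-0.02,0,-0.39,-0.3,0.03,-0.04,0,-0.39,-0.4,0.05,-0.06,0,-0.39,-0.5,0.06,-0.08,0,-0.39,-0.6,0.07,-0.1,0,-0.39,-0.7,0.08,-0.12,0,-0.39,-0.8,0.1,-0.14,0]
}}

```text
t: 33.35
position: [0.4389, -0.2605, 0.1665]
tool_rot: [0.748, 0.663, -0.0, 0.0]
contact_force: [0.8, 0.0, 0.6]
width: 0.0261
```

```bash
python3 - <<'E'
from h import *
st()
c=shot('side'); print(find(c,'side','board1')[:4])
cv2.imwrite('pics/b2.png',cv2.resize(c['image'][110:310,190:370,::-1],None,fx=3,fy=3,interpolation=cv2.INTER_CUBIC))
E
```

```text
t 33.35 pos [ 0.4389 -0.2605  0.1665] jaw -6.87 w 0.0261 F [0.8 0.  0.6]
[(0.88, [0.5036, 0.329, 0.1111]), (0.73, [0.4456, -0.2769, 0.1239]), (0.71, [0.6177, -0.5013, 0.0984]), (0.67, [0.5634, 0.3383, 0.1115])]
```

View pics/b2.png

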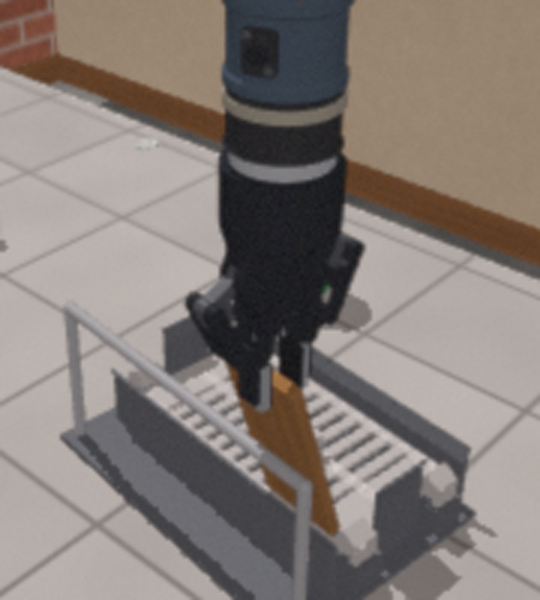

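The board is tilting between the fingers as intended, with its foot on the cover. I continue to the rail.

>>> {"fn": "play_rows", "kwargs": {
  "plan": [-0.39,-0.1,0.01,0,0,-0.39,-0.2,0.02,0,0,-0.39,-0.3,0.03,0,0,-0.39,-0.45,0.05,0,0,-0.39,-0.6,0.06,0,0,-0.39,-0.7,0.07,0,0,-0.39,-0.8,0.09,0,0,-0.39,-0.9,0.1,0,0]
}}

```text
t: 34.45
position: [0.4121, -0.2575, 0.1666]
tool_rot: [0.748, 0.663, 0.0, 0.0]
contact_force: [0.3, -0.5, -0.2]
width: 0.0261
```

>>> {"fn": "play_rows", "kwargs": {
  "plan": [-0.39,-0.04,0,0,0,-0.39,-0.04,0,0,0,-0.39,-0.04,0,0,0,-0.39,-0.04,0,0.2,0,-0.39,-0.04,0,0.6,0,-0.39,-0.04,0,1.5,0,-0.39,-0.04,0,2.7,0,-0.39,-0.04,0,3.5,0]
}}

```text
t: 35.45
position: [0.4115, -0.2579, 0.2745]
tool_rot: [0.748, 0.663, 0.0, 0.002]
contact_force: [-0.0, 0.0, -0.4]
width: 0.0261
```

```bash
python3 - <<'E'
from h import *
st()
c=shot('side'); print(find(c,'side','board1')[:4])
cv2.imwrite('pics/b3.png',cv2.resize(c['image'][110:310,190:370,::-1],None,fx=3,fy=3,interpolation=cv2.INTER_CUBIC))
E
```

```text
t 35.45 pos [ 0.4115 -0.2579  0.2745] jaw -6.87 w 0.0261 F [-0.   0.  -0.4]
[(0.92, [0.5053, 0.3288, 0.1102]), (0.75, [0.5635, 0.3392, 0.1136]), (0.67, [0.4145, -0.2684, 0.1515]), (0.56, [0.5732, -0.1199, 0.0391])]
```

View pics/b3.png

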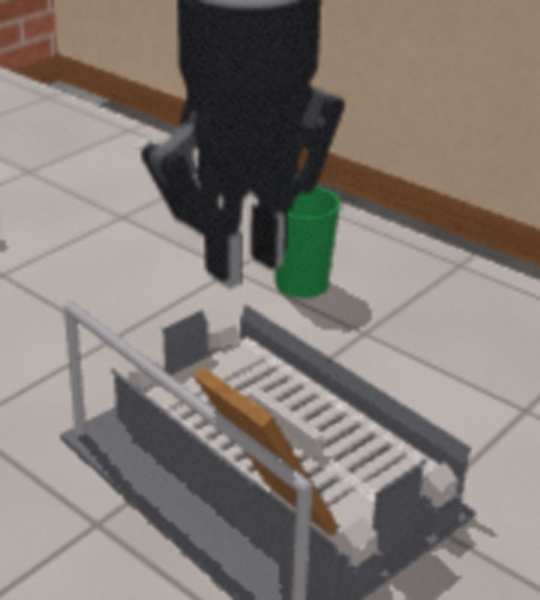

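The first board leans on the rail. Next is board B.

>>> {"fn": "play_rows", "kwargs": {
  "plan": [0.18,0.2,1.5,0,0.2,0.18,0.5,3.3,0,0.4,0.18,0.8,5.2,0,0.6,0.18,1.1,7.1,0,0.8,0.18,1.4,9,0,1,0.18,1.7,10.8,0,1.3,0.18,2,12.6,0,1.6,0.18,2.2,14,0,1.78]
}}

```text
t: 36.55
position: [0.4766, 0.1647, 0.2705]
tool_rot: [0.682, 0.731, -0.0, -0.0]
contact_force: [0.7, -0.7, 0.3]
width: 0.0505
```

>>> {"fn": "play_rows", "kwargs": {
  "plan": [0.18,0.3,1.5,0,0,0.18,0.6,3,0,0,0.18,0.8,4.5,0,0,0.18,0.99,5.68,0,0,0.18,0.99,5.68,0,0,0.18,0.99,5.68,0,0,0.18,0.99,5.68,0,0]
}}

```text
t: 37.42
position: [0.5067, 0.3318, 0.2717]
tool_rot: [0.684, 0.73, -0.0, 0.0]
contact_force: [0.1, 0.7, 0.3]
width: 0.0501
```

```bash
python3 - <<'E'
from h import *
st()
c=shot('side'); print(find(c,'side','board1')[:4])
E
```

```text
t 37.42 pos [0.5067 0.3318 0.2717] jaw 3.74 w 0.0501 F [0.1 0.7 0.3]
[(0.98, [0.4142, -0.2684, 0.1543]), (0.83, [0.5058, 0.3283, 0.1099]), (0.56, [0.5627, 0.336, 0.1139])]
```

>>> {"fn": "play_rows", "kwargs": {
  "plan": [0.18,0,0,-1.2,0,0.18,0,0,-2.4,0,0.18,0,0,-3.4,0,0.18,0,0,-4.15,0,0.18,0,0,-4.15,0,-1,0,0,-4.15,0,-1,0,0,-4.15,0,-1,0,0,-4.15,0]
}}

```text
t: 38.52
position: [0.5078, 0.3334, 0.1491]
tool_rot: [0.683, 0.73, 0.002, 0.001]
contact_force: [0.7, -0.0, 3.1]
width: 0.0086
```

>>> {"fn": "play_rows", "kwargs": {
  "plan": [-1,0,0,0,0,-1,0,0,0,0,-1,0,0,0.3,0,-1,0,0,1,0,-1,0,0,2,0,-1,0,0,3.5,0,-1,0,0,4.5,0,-1,0,0,4.5,0]
}}

```text
t: 39.52
position: [0.5077, 0.3335, 0.2849]
tool_rot: [0.683, 0.73, 0.002, 0.001]
contact_force: [0.4, -0.2, -1.9]
width: 0.0084
```

>>> {"fn": "play_rows", "kwargs": {
  "plan": [-1,-0.05,-1.5,0,-0.2,-1,-0.1,-3.3,0,-0.4,-1,-0.2,-5.2,0,-0.6,-1,-0.3,-7.1,0,-0.8,-1,-0.4,-8.8,0,-1,-1,-0.5,-10.5,0,-1.2,-1,-0.55,-12,0,-1.5,-1,-0.6,-13,0,-1.78]
}}

```text
t: 40.52
position: [0.4874, -0.0588, 0.2792]
tool_rot: [0.749, 0.662, -0.001, -0.002]
contact_force: [-0.0, 0.0, -0.7]
width: 0.0085
```

>>> {"fn": "play_rows", "kwargs": {
  "plan": [-1,0,-1.5,0,0,-1,-0.05,-3,0,0,-1,-0.07,-4,0,0,-1,-0.07,-4.34,0,0,-1,-0.07,-4.34,0,0,-1,-0.07,-4.34,0,0,-1,-0.07,-4.34,0,0]
}}

```text
t: 41.4
position: [0.4867, -0.1862, 0.2822]
tool_rot: [0.748, 0.664, 0.0, 0.0]
contact_force: [-0.2, -0.6, -0.9]
width: 0.0086
```

```bash
python3 - <<'E'
from h import *
st()
E
```

```text
t 41.4 pos [ 0.4867 -0.1862  0.2822] jaw -6.78 w 0.0086 F [-0.2 -0.6 -0.9]
```

>>> {"fn": "play_rows", "kwargs": {
  "plan": [-1,0.03,-0.02,-0.8,0,-1,0.03,-0.02,-1.6,0,-1,0.03,-0.02,-2.3,0,-1,0.03,-0.02,-2.8,0,-1,0.03,-0.02,-3.1,0,-1,0.03,-0.02,-3.3,0,-1,0.03,-0.02,-3.45,0,-1,0.03,-0.02,-3.5,0]
}}

```text
t: 42.4
position: [0.4876, -0.188, 0.1772]
tool_rot: [0.748, 0.663, 0.0, 0.0]
contact_force: [0.0, 0.1, -1.6]
width: 0.0083
```

>>> {"fn": "play_rows", "kwargs": {
  "plan": [-1,0,0,-0.05,0,-1,0,0,-0.1,0,-1,0,0,-0.15,0,-1,0,0,-0.15,0]
}}

```text
t: 42.9
position: [0.4879, -0.1882, 0.1741]
tool_rot: [0.748, 0.663, 0.0, 0.001]
contact_force: [-1.1, 1.2, 5.0]
width: 0.0088
```

Contact with the cover. I open slightly and lean the board as before.

>>> {"fn": "play_rows", "kwargs": {
  "plan": [-0.39,0,0,0,0,-0.39,0,0,0,0,-0.39,0,0,0,0,-0.39,-0.1,0.01,0,0,-0.39,-0.2,0.02,0,0,-0.39,-0.3,0.04,0,0,-0.39,-0.4,0.05,0,0,-0.39,-0.5,0.06,0,0]
}}

```text
t: 43.9
position: [0.4722, -0.1861, 0.1726]
tool_rot: [0.748, 0.663, 0.0, 0.0]
contact_force: [0.3, 0.7, 0.2]
width: 0.026
```

>>> {"fn": "play_rows", "kwargs": {
  "plan": [-0.39,-0.1,0.01,0,0,-0.39,-0.2,0.02,-0.03,0,-0.39,-0.3,0.03,-0.06,0,-0.39,-0.4,0.05,-0.09,0,-0.39,-0.5,0.06,-0.12,0,-0.39,-0.6,0.07,-0.15,0,-0.39,-0.7,0.08,-0.18,0,-0.39,-0.8,0.1,-0.2,0]
}}

```text
t: 44.9
position: [0.4482, -0.1831, 0.1664]
tool_rot: [0.748, 0.663, -0.0, -0.0]
contact_force: [-1.1, -0.3, 0.4]
width: 0.026
```

>>> {"fn": "play_rows", "kwargs": {
  "plan": [-0.39,-0.1,0.01,0,0,-0.39,-0.2,0.02,0,0,-0.39,-0.3,0.03,0,0,-0.39,-0.45,0.05,0,0,-0.39,-0.6,0.06,0,0,-0.39,-0.7,0.07,0,0,-0.39,-0.8,0.09,0,0,-0.39,-0.9,0.1,0,0]
}}

```text
t: 45.9
position: [0.4214, -0.1801, 0.1666]
tool_rot: [0.748, 0.663, 0.0, 0.0]
contact_force: [0.6, -0.3, 0.2]
width: 0.0263
```

```bash
python3 - <<'E'
from h import *
st()
c=shot('side'); print(find(c,'side','board1')[:4])
E
```

```text
t 45.9 pos [ 0.4214 -0.1801  0.1666] jaw -6.87 w 0.0263 F [ 0.6 -0.3  0.2]
[(0.68, [0.4147, -0.2657, 0.1524]), (0.67, [0.4302, -0.1918, 0.1411]), (0.66, [0.5623, 0.3385, 0.1093])]
```

>>> {"fn": "play_rows", "kwargs": {
  "plan": [-0.39,-0.04,0,0,0,-0.39,-0.04,0,0,0,-0.39,-0.04,0,0,0,-0.39,-0.04,0,0.2,0,-0.39,-0.04,0,0.6,0,-0.39,-0.04,0,1.5,0,-0.39,-0.04,0,2.7,0,-0.39,-0.04,0,3.5,0]
}}

```text
t: 47.0
position: [0.4208, -0.1805, 0.2745]
tool_rot: [0.748, 0.663, 0.0, 0.002]
contact_force: [0.7, -0.7, 0.7]
width: 0.026
```

>>> {"fn": "play_rows", "kwargs": {
  "plan": [0.18,0.4,1.5,0,0.2,0.18,0.9,3.2,0,0.4,0.18,1.4,5,0,0.6,0.18,1.9,6.8,0,0.8,0.18,2.4,8.5,0,1,0.18,2.9,10.2,0,1.3,0.18,3.3,11.7,0,1.6,0.18,3.6,12.8,0,1.78]
}}

```text
t: 48.0
position: [0.5287, 0.2061, 0.2724]
tool_rot: [0.682, 0.731, 0.001, 0.0]
contact_force: [1.1, 0.3, 0.7]
width: 0.0503
```

>>> {"fn": "play_rows", "kwargs": {
  "plan": [0.18,0.4,1.5,0,0,0.18,0.8,3,0,0,0.18,1.2,4.1,0,0,0.18,1.25,4.43,0,0,0.18,1.25,4.43,0,0,0.18,1.25,4.43,0,0,0.18,1.25,4.43,0,0]
}}

```text
t: 48.88
position: [0.5658, 0.3356, 0.2723]
tool_rot: [0.684, 0.73, 0.0, 0.0]
contact_force: [-0.5, -0.3, 0.5]
width: 0.0501
```

```bash
python3 - <<'E'
from h import *
st()
c=shot('side','b4.png'); print(find(c,'side','board1')[:4])
E
```

```text
t 48.88 pos [0.5658 0.3356 0.2723] jaw 3.73 w 0.0501 F [-0.5 -0.3  0.5]
[(0.89, [0.56, 0.3381, 0.1077]), (0.74, [0.4156, -0.2668, 0.1544]), (0.65, [0.4228, -0.1834, 0.1595])]
```

>>> {"fn": "play_rows", "kwargs": {
  "plan": [0.18,0,0,-1.2,0,0.18,0,0,-2.4,0,0.18,0,0,-3.4,0,0.18,0,0,-4.17,0,0.18,0,0,-4.17,0,-1,0,0,-4.17,0,-1,0,0,-4.17,0,-1,0,0,-4.17,0]
}}

```text
t: 49.98
position: [0.5669, 0.3372, 0.1487]
tool_rot: [0.683, 0.73, 0.002, 0.001]
contact_force: [-0.0, 0.9, 2.8]
width: 0.0086
```

>>> {"fn": "play_rows", "kwargs": {
  "plan": [-1,0,0,0,0,-1,0,0,0,0,-1,0,0,0.3,0,-1,0,0,1,0,-1,0,0,2,0,-1,0,0,3.5,0,-1,0,0,4.5,0,-1,0,0,4.5,0]
}}

```text
t: 50.98
position: [0.5668, 0.3374, 0.2845]
tool_rot: [0.683, 0.73, 0.003, 0.001]
contact_force: [0.6, 0.1, -1.1]
width: 0.0087
```

>>> {"fn": "play_rows", "kwargs": {
  "plan": [-1,-0.2,-1.5,0,-0.2,-1,-0.5,-3.2,0,-0.4,-1,-0.8,-5,0,-0.6,-1,-1.1,-6.7,0,-0.8,-1,-1.4,-8.4,0,-1,-1,-1.7,-9.9,0,-1.2,-1,-2,-11,0,-1.5,-1,-2.2,-12,0,-1.78]
}}

```text
t: 51.98
position: [0.4982, -0.0243, 0.2787]
tool_rot: [0.749, 0.663, -0.001, -0.002]
contact_force: [-0.2, -0.3, -1.1]
width: 0.009
```

>>> {"fn": "play_rows", "kwargs": {
  "plan": [-1,-0.05,-1.2,0,0,-1,-0.1,-2.3,0,0,-1,-0.13,-2.86,0,0,-1,-0.13,-2.86,0,0,-1,-0.13,-2.86,0,0,-1,-0.13,-2.86,0,0]
}}

```text
t: 52.72
position: [0.496, -0.1079, 0.2814]
tool_rot: [0.748, 0.664, 0.0, -0.0]
contact_force: [-0.5, -0.3, -1.1]
width: 0.0087
```

```bash
python3 - <<'E'
from h import *
st()
E
```

```text
t 52.73 pos [ 0.496  -0.1079  0.2814] jaw -6.78 w 0.0087 F [-0.5 -0.3 -1.1]
```

>>> {"fn": "play_rows", "kwargs": {
  "plan": [-1,0.03,0.02,-0.8,0,-1,0.03,0.02,-1.6,0,-1,0.03,0.02,-2.3,0,-1,0.03,0.02,-2.8,0,-1,0.03,0.02,-3.1,0,-1,0.03,0.02,-3.3,0,-1,0.03,0.02,-3.43,0,-1,0.03,0.02,-3.48,0]
}}

```text
t: 53.72
position: [0.4974, -0.1097, 0.1782]
tool_rot: [0.748, 0.663, -0.0, 0.002]
contact_force: [0.2, -2.2, 2.7]
width: 0.0089
```

>>> {"fn": "play_rows", "kwargs": {
  "plan": [-1,0,0,-0.05,0,-1,0,0,-0.1,0,-1,0,0,-0.15,0,-1,0,0,-0.15,0]
}}

```text
t: 54.22
position: [0.4972, -0.1096, 0.1741]
tool_rot: [0.748, 0.663, -0.0, 0.002]
contact_force: [-1.3, -4.8, 6.0]
width: 0.0086
```

The early side force suggests the board's edge is touching the +y clip. I lift it, shift it 3 mm inward and lower it again.

>>> {"fn": "play_rows", "kwargs": {
  "plan": [-1,0,0,0.2,0,-1,0,0,0.4,0,-1,-0.01,-0.1,0.4,0,-1,-0.01,-0.1,0.4,0,-1,-0.01,-0.1,0.2,0,-1,-0.01,-0.1,0.12,0,-1,-0.01,-0.1,0.12,0]
}}

```text
t: 55.1
position: [0.496, -0.1111, 0.1754]
tool_rot: [0.748, 0.663, -0.0, -0.001]
contact_force: [0.6, -0.2, -0.8]
width: 0.0087
```

```bash
python3 - <<'E'
from h import *
st()
c=shot('side')
print(find(c,'side','board1')[:4])
cv2.imwrite('pics/b5.png',cv2.resize(c['image'][110:310,190:370,::-1],None,fx=3,fy=3,interpolation=cv2.INTER_CUBIC))
E
```

```text
t 55.1 pos [ 0.496  -0.1111  0.1754] jaw -6.87 w 0.0087 F [ 0.6 -0.2 -0.8]
[(0.94, [0.4246, -0.1853, 0.1598]), (0.86, [0.4159, -0.2634, 0.1526]), (0.58, [0.4913, -0.1147, 0.1437]), (0.17, [0.7543, -0.0404, 0.071])]
```

View pics/b5.png

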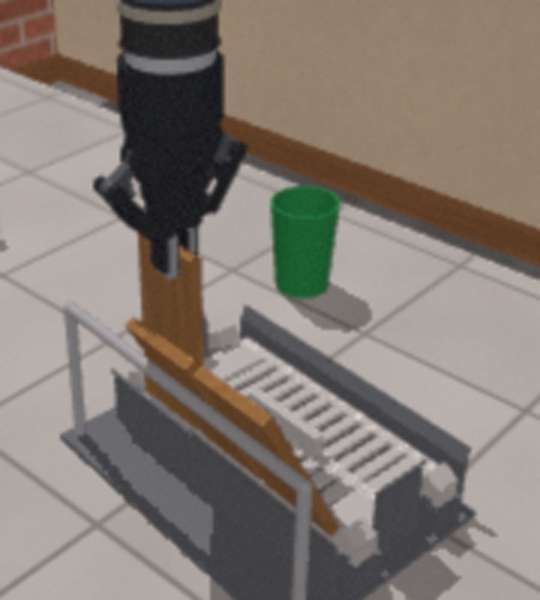

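The clip is clear. I lower to contact.

>>> {"fn": "play_rows", "kwargs": {
  "plan": [-1,0,0,-0.04,0,-1,0,0,-0.08,0,-1,0,0,-0.12,0,-1,0,0,-0.14,0]
}}

```text
t: 55.7
position: [0.4969, -0.1118, 0.1738]
tool_rot: [0.748, 0.663, 0.0, 0.001]
contact_force: [-1.8, -0.7, 7.5]
width: 0.0089
```

>>> {"fn": "play_rows", "kwargs": {
  "plan": [-0.39,0,0,0,0,-0.39,0,0,0,0,-0.39,0,0,0,0,-0.39,-0.1,0.01,0,0,-0.39,-0.2,0.02,0,0,-0.39,-0.3,0.04,0,0,-0.39,-0.4,0.05,0,0,-0.39,-0.5,0.06,0,0]
}}

```text
t: 56.7
position: [0.4813, -0.1096, 0.172]
tool_rot: [0.748, 0.663, 0.0, 0.0]
contact_force: [0.2, 0.1, -0.6]
width: 0.026
```

>>> {"fn": "play_rows", "kwargs": {
  "plan": [-0.39,-0.1,0.01,0,0,-0.39,-0.2,0.02,-0.03,0,-0.39,-0.3,0.03,-0.06,0,-0.39,-0.4,0.05,-0.09,0,-0.39,-0.5,0.06,-0.12,0,-0.39,-0.6,0.07,-0.15,0,-0.39,-0.7,0.08,-0.18,0,-0.39,-0.8,0.1,-0.2,0]
}}

```text
t: 57.7
position: [0.4572, -0.1066, 0.1658]
tool_rot: [0.748, 0.663, -0.0, -0.0]
contact_force: [0.7, 0.1, -0.2]
width: 0.0262
```

>>> {"fn": "play_rows", "kwargs": {
  "plan": [-0.39,-0.1,0.01,0,0,-0.39,-0.2,0.02,0,0,-0.39,-0.3,0.03,0,0,-0.39,-0.45,0.05,0,0,-0.39,-0.6,0.06,0,0,-0.39,-0.7,0.07,0,0,-0.39,-0.8,0.09,0,0,-0.39,-0.9,0.1,0,0]
}}

```text
t: 58.7
position: [0.4304, -0.1036, 0.166]
tool_rot: [0.748, 0.663, 0.0, 0.0]
contact_force: [-0.6, -0.3, -0.2]
width: 0.0261
```

>>> {"fn": "play_rows", "kwargs": {
  "plan": [-0.39,-0.04,0,0,0,-0.39,-0.04,0,0,0,-0.39,-0.04,0,0,0,-0.39,-0.04,0,0.2,0,-0.39,-0.04,0,0.6,0,-0.39,-0.04,0,1.5,0,-0.39,-0.04,0,2.7,0,-0.39,-0.04,0,3.5,0]
}}

```text
t: 59.7
position: [0.4299, -0.1038, 0.2738]
tool_rot: [0.748, 0.663, 0.001, 0.001]
contact_force: [0.4, -0.4, -0.8]
width: 0.0261
```

>>> {"fn": "play_rows", "kwargs": {
  "plan": [-0.39,0,1.5,0,0,-0.39,0,3.2,0,0,-0.39,0,5,0,0,-0.39,0,6.5,0,0,-0.39,0,7.5,0,0,-0.39,0,7.5,0,0]
}}

```text
t: 60.45
position: [0.4293, 0.1231, 0.2719]
tool_rot: [0.747, 0.665, 0.001, 0.0]
contact_force: [0.3, -0.0, 0.6]
width: 0.0262
```

```bash
python3 - <<'E'
from h import *
st()
c=shot('top'); a=c['image'][145:265,230:370,::-1]
c2=shot('side'); b=c2['image'][200:320,205:345,::-1]
print(find(c2,'side','board1')[:4],find(c,'top','cup'),find(c,'top','soap')[:1],find(c,'top','plates')[:1])
cv2.imwrite('pics/fin.png',cv2.resize(np.hstack([a,b]),None,fx=2.8,fy=2.8,interpolation=cv2.INTER_CUBIC))
E
```

```text
t 60.45 pos [0.4293 0.1231 0.2719] jaw -6.64 w 0.0262 F [ 0.3 -0.   0.6]
[(0.89, [0.4238, -0.184, 0.1592]), (0.71, [0.4326, -0.1075, 0.158])] [(0.93, [0.7787, -0.026, 0.0541]), (0.5, [0.6318, -0.4874, 0.1213])] [(0.76, [0.6292, -0.4867, 0.1188])] [(0.56, [0.4368, -0.4894, 0.0204])]
```

View pics/fin.png

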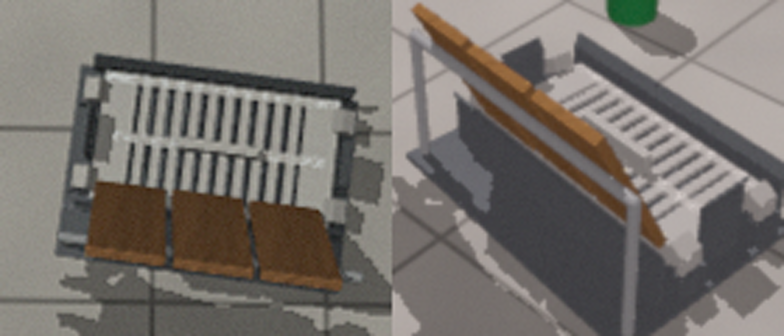

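All three boards lean against the rail and the cover is clipped on. The top half shows them at about (125,220), (210,235) and (295,245), with small gaps between them. I hand the job in.

```bash
python3 -c "
from station import *
print(job_done())"
```

```text
the job is handed in; nothing more can be done
None
```

The cover is back on the tray and clipped at all four corners, and all three boards now stand on it, leaning against the rail. The job was handed in at about 60 s; no verdict was reported.

- **Cover:** I pressed each corner in turn. Corners 2 and 4 stopped at about 35 mm. Corners 1 and 3 first stopped at about 37 mm while others were still up. I checked both again afterwards and the fingers reached about 35 mm at each. At corner 3 there was no reaction force, so only the height and the pictures show that it is home.
- **Boards:** Each was set on its short end and tilted slowly between the slightly opened fingers until it met the rail. The third first touched the clip at the +y end, so I lifted it, shifted it about 3 mm inward and set it down again.
- **Last checks:** The final top and side views show three boards leaning with small gaps and the noses over the cover. The cup, soap and plates are within about 5 mm of where they were first seen, which is about the detector's accuracy. The side-view detector listed only two of the three boards in that last picture, but all three are plain to see.

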